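# Cover the food jar, then open the safety-capped cleaner bottle

### The job

The shop counter is about to be wiped down, so the food gets covered first: set the blue lid gently and squarely on the open jar of cane-sugar cones and let go of it. Then open the white cleaner bottle that stands in its steel rack: push the red safety cap down, keep it pushed while you twist it anticlockwise (seen from above) until it comes free, and lift it straight off. Finish while still holding the cap in the gripper, upright and still, about 8 cm above the bottle's mouth and straight over it; the bottle stays in its rack and nothing else on the counter is disturbed.

Things in the scene. Friction and masses are not known exactly. Their poses are not given: they have to be found in the camera images.
- lid: Blue plastic lift-off lid with a yellow round knob, 120 g, standing upright on the counter. Origin: centre of the underside of its plug, z up. Plug 100 mm across, from 0 to 10 mm above the origin; flange 132 mm across, from 10 to 16 mm; thin stem; yellow knob 28 mm across, from 24 to 50 mm above the origin. Round: its yaw does not matter.
- jar: Open clear plastic jar with a blue band below its rim, brown cane-sugar cones inside, stands loose on the counter, 800 g. 124 mm across, 130 mm tall, mouth 112 mm wide inside. Origin: centre of its underside, z up. With the lid fully seated (plug in the mouth, flange on the rim) the lid's origin is 120 mm above the jar's origin and on its axis.
- rack: Steel rack screwed to the counter, 102 x 157 mm, rails 88 mm high; it keeps the square cleaner bottle from turning (4 mm play a side, about 5 degrees). The smaller pocket (to the rack's +y) holds scouring pads, 54 mm high. Origin: centre of its underside; the bottle's axis is 27.5 mm to the rack's -y.
- bottle: White square cleaner bottle with a blue label, 84 x 84 mm, 900 g, loose in the rack. Origin: centre of its underside, z up. Body up to 120 mm, sloping shoulder up to 152 mm, narrow neck (47 mm across at its widest, the bead at 162 to 167 mm), mouth at 196 mm.
- cap: Red ribbed push-and-turn safety cap on the bottle, 52 mm across, 34 mm tall, 40 g, white arrows on top. Origin: centre of its underside, z up. Locked, its origin is 175 mm above the bottle's origin, x axes parallel. Down 4 mm or more, it turns anticlockwise (seen from above): turn it 60 degrees; free of its catches from 42, stop at 80, relative to the bottle. Then it lifts off straight up, clear of the neck after 25 mm.
- cap_top (a point): Centre of the red cap's flat top, 34 mm above the cap's origin, turns with it. Pushing the cap down works against a spring: 5 N to start, 10 N at 6 mm; it must be 4 mm down to pass the lock teeth (aim for 6), the hard stop is at 8 mm (12 N). Not pushed down, it can be neither turned nor lifted.
- mouth (a point): Centre of the bottle's mouth, on its axis, 196 mm above the bottle's origin. A grey spring seal sits in it and stands up to 14 mm above it once the cap is off.
- tin_red: Bystander, leave alone: tin, red label, 72 mm across, 105 mm tall. Origin: centre of its underside.
- tin_orange: Bystander, leave alone: tin, orange label, 72 mm across, 80 mm tall. Origin: centre of its underside.
- sauce: Bystander, leave alone: amber sauce bottle, yellow label, red top, 54 mm across, 165 mm tall. Origin: centre of its underside.
- spice: Bystander, leave alone: small glass jar, yellow screw top, 58 mm across, 85 mm tall. Origin: centre of its underside.
- cheese: Bystander, leave alone: small orange cheese, 72 mm across, 30 mm tall. Origin: centre of its underside.
- soap: Bystander, leave alone: wrapped pale bar of soap lying flat, 50 x 75 x 28 mm. Origin: centre of its underside.
Not all that is in view belongs to the job. Of the things like the lid, leave any that is brown or turquoise; of the rest the larger one is meant.

How it is judged:
By the outcome, as a careful person would: the job done as asked, in the order asked, and still so for the second after the job is handed in, while the arm keeps its last pose, push and grip.
It also fails if it takes over 61 s, if anything falls off the work surface, if the arm or the gripper's body presses on something with over 40 N, if the wrist force passes 120 N, or if a joint passes its speed limit or range.

### The arm

A 6-joint arm with a two-finger parallel gripper is mounted at the origin on the work surface. World frame = base frame: x ahead of the robot, y to its left, z up, the work surface at z = 0. Lengths are in m, angles in rad, forces in N, time in s.
With the tool pointing down it reaches from about 0.325 to 0.9 m from the base axis. Payload 3.5 kg.
Tool frame: the origin (TCP) lies at the very end of the fingers, on their centre line; the grasp point (between the pads) lies 19 mm behind it; x points along the fingers, y is the direction in which the jaws open and shut, and the axes are right-handed (so a half turn about x gives the same grasp; the last joint's range is limited). The gripper opens to 85 mm and grips with 20 to 120 N. Pads are 22 mm wide; open, the fingers measure 114 mm over their backs; the gripper's body (76 mm by 85 mm) begins 54 mm behind the grasp point. The pads swing forward as they close: fully open they stand 13 mm farther back than shut.
Start: joints at [1, 0.276, -0.026, 1.268, 0, 1.467], TCP at [0.282, 0.558, 0.231] pointing down, gripper open.
Joint ranges: [-3.12, 3.12], [-0.85, 1.88], [-1.08, 1.24], [-1.95, 2.15], [-1.57, 1.53], [-3.14, 3.14]. Speed limits (rad/s): [2.57, 2.57, 3.14, 3.14, 3.14, 3.14].

### API

Orientations are given as a rotation vector (axis times angle).
In Python, from bench import robot gives the robot as it stands.
- The arm moves only by the tool step_arm, never from a script. Its argument "increments" is a list of rows, each a list of 3 entries, a list of its own where there are three numbers: the turn, a rotation vector about the tool's x, y, z in units of 45 degrees (1.0 is 45 degrees), then the shift along the tool's x, y, z in units of 300 mm (1.0 is 300 mm), then the closure, from 0 (fully open) to 1 (shut). In form: [[[rx, ry, rz], [x, y, z], hand], ...]. A call has exactly 8 rows; each row is the pose to reach, as a shift and turn from the pose commanded when the call began, along the tool's axes at that moment; what a row does not reach only later rows make up. A row lasts 1/12 s, in which the tool goes at most 41.7 mm and 7.16 degrees, less where a joint would pass 70% of its speed; a pose out of reach is approached as far as the arm can. A call with a number of a shift or a turn outside -1 to 1 is refused whole. A call with a gripper value outside its range is refused whole. The fingers move at their own pace and stop on an object; "newtons" is the grip in N (left out, the last holds). Time passes only in rows, so rows that repeat a pose let the fingers close, or fill a call up. It gives the time, the measured TCP pose, the force and the opening at its end, in the units of the state.
- robot.read_state(): the state, without advancing time (a new reading comes with each control period).
- robot.get_image(name): name is "scene" or "top" or "wrist"; returns the picture (480x640x3 uint8, red, green, blue); there is no depth.
- robot.camera_model(name): a dict with "K" (3x3 intrinsics, pixels), "rvec" (rotation vector, rad) and "tvec" (3), from world to camera coordinates, as OpenCV has them; the wrist camera has in their place "mount" (4x4, takes a point from camera to tool coordinates, whose origin is the TCP and whose axes are the tool frame's). Camera axes: x right, y down, z forward; pixel columns grow to the right and rows downward; lengths in m; the calibration is good to about 2 mm. A picture is of the moment at which its call begins: read the wrist's pose just before it. camera_model takes no time and is no camera call.
- robot.close_job(): hands the job in, once; it reports no verdict.
The state is a dict: "time_s": time; "joints": joint angles; "qvel": joint speeds; "joint_torque": joint torques, N m; "eef_pos": TCP position; "orientation": TCP orientation; "ft_force": force on the tool from outside, world axes, zero at the start; "ft_torque": the same for the moment, N m; "opening": opening from 0.0 (shut) to 1.0 (fully open).
Only numpy, scipy, OpenCV 4.12 (cv2) and the standard library are available. Lean on these libraries where they do the work, as an engineer would, in place of code of your own. Each camera call takes 0.05 s, during which the arm holds its last target. There are 200 camera calls.

## Working session

There is one attempt and no reset: what is moved stays moved. The work goes in short steps, Python scripts to look and compute and a tool call to move; the robot and the scene stay as the last step left them, time stands still between calls to the robot, and variables do not carry over. Pictures are saved under pics/ and viewed, about 8 in all and at most 12, crops included, and the job is handed in when it is done.

Besides the shell and the picture viewer there is one more tool, called after "Emit:" by a JSON object that holds its "name" and its "arguments", one argument or row to a line. step_arm: Moves the arm, as the interface text tells. Shifts and turns lie within -1 to 1; 1 stands for 300 mm of shift or 45 degrees of turn. Its arguments: {"type":"object","properties":{"increments":{"type":"array"},"newtons":{"type":"number"}},"required":["increments"]}

```bash
ls; mkdir -p pics
python3 - <<'E'
from bench import robot
import cv2,numpy as np
np.set_printoptions(precision=4,suppress=True)
print(robot.read_state())
for n in("scene","top"):
    cv2.imwrite(f"pics/{n}0.png",robot.get_image(n)[:,:,::-1]); print(n,robot.camera_model(n))
print(robot.camera_model("wrist"))
E
```

```text
pics
{'time_s': 0.0, 'joints': array([ 0.9996,  0.2772, -0.0279,  1.268 ,  0.    ,  1.4674]), 'qvel': array([-0.0013,  0.0017, -0.0018,  0.0007,  0.    , -0.002 ]), 'joint_torque': array([  0.    , -44.5509,  29.5202,   0.0165,  -0.0002,  -0.    ]), 'eef_pos': array([0.2814, 0.5572, 0.2301]), 'orientation': array([ 0.3651,  1.5403, -0.3685]), 'ft_force': array([ 0.2089,  0.2388, -0.2869]), 'ft_torque': array([-0.0201, -0.0495, -0.0634]), 'opening': 1.0038418436224334}
scene {'K': array([[438.8836,   0.    , 317.0665],
       [  0.    , 438.8836, 238.6773],
       [  0.    ,   0.    ,   1.    ]]), 'rvec': array([ 2.2135,  1.3738, -0.409 ]), 'tvec': array([-0.2076, -0.2579,  1.3888])}
top {'K': array([[470.7745,   0.    , 323.8856],
       [  0.    , 470.7745, 242.925 ],
       [  0.    ,   0.    ,   1.    ]]), 'rvec': array([ 2.1134, -2.1622,  0.1671]), 'tvec': array([0.0034, 0.4864, 1.1026])}
{'K': array([[362.3348,   0.    , 322.3832],
       [  0.    , 362.3348, 239.1591],
       [  0.    ,   0.    ,   1.    ]]), 'mount': array([[-0.0002, -0.3029,  0.953 , -0.1424],
       [ 1.    ,  0.0003,  0.0003,  0.0002],
       [-0.0004,  0.953 ,  0.3029, -0.0772],
       [ 0.    ,  0.    ,  0.    ,  1.    ]])}
```

View pics/scene0.png

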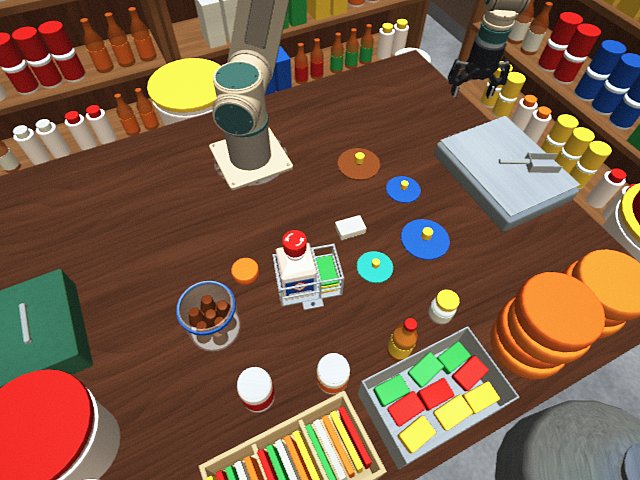

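View pics/top0.png

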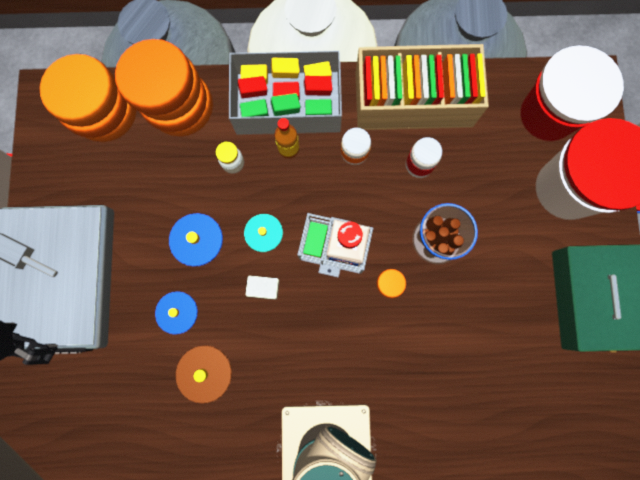

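Top view: the large blue lid is at (195,240) with its knob at (192,238), the jar rim at (447,232) and the red cap at (350,235). The smaller blue lid (176,313) and the brown and turquoise ones stay where they are. Scene view: lid at (425,238), knob (427,233), jar rim (206,307), cap (294,240).

```bash
cat > h.py <<'E'
import numpy as np,cv2
from scipy.spatial.transform import Rotation as Rn
from bench import robot
np.set_printoptions(precision=4,suppress=True)
def cam(n,st=None):
    m=robot.camera_model(n)
    if n=="wrist":
        T=np.eye(4);T[:3,:3]=Rn.from_rotvec(st["orientation"]).as_matrix();T[:3,3]=st["eef_pos"]
        T=T@m["mount"]; return m["K"],T[:3,:3],T[:3,3]
    R=cv2.Rodrigues(np.array(m["rvec"],float))[0]; return m["K"],R.T,-R.T@m["tvec"]
def ray(c,uv):
    d=c[1]@np.linalg.inv(c[0])@np.array([uv[0],uv[1],1.]); return c[2],d/np.linalg.norm(d)
def plane(c,uv,z):
    o,d=ray(c,uv); return o+d*(z-o[2])/d[2]
def tri(c1,u1,c2,u2):
    (a,d),(b,e)=ray(c1,u1),ray(c2,u2); s=np.linalg.lstsq(np.c_[d,-e],b-a,rcond=None)[0]
    p,q=a+s[0]*d,b+s[1]*e; return (p+q)/2,np.linalg.norm(p-q)
def blobs(img,h0,h1,smin=120,vmin=60,amin=30,box=None):
    hsv=cv2.cvtColor(img,cv2.COLOR_RGB2HSV);h,s,v=cv2.split(hsv)
    hh=((h>=h0)&(h<=h1)) if h0<=h1 else ((h>=h0)|(h<=h1))
    m=(hh&(s>=smin)&(v>=vmin)).astype(np.uint8)
    if box: k=np.zeros_like(m);k[box[1]:box[3],box[0]:box[2]]=1;m*=k
    cs=cv2.findContours(m,cv2.RETR_EXTERNAL,cv2.CHAIN_APPROX_NONE)[0]
    return sorted([c for c in cs if cv2.contourArea(c)>=amin],key=cv2.contourArea,reverse=True)
def circ(c,cnt,z):
    """circle fit of a contour cast on plane z: centre, radius"""
    P=np.array([plane(c,p[0],z)[:2] for p in cv2.convexHull(cnt)])
    A=np.c_[2*P,np.ones(len(P))];s=np.linalg.lstsq(A,(P**2).sum(1),rcond=None)[0]
    return s[:2],np.sqrt(s[2]+s[0]**2+s[1]**2)
def inc(st,p,yaw_deg=0):
    """shift in tool units to world TCP p"""
    R=Rn.from_rotvec(st["orientation"]).as_matrix(); return R.T@(np.array(p)-st["eef_pos"])/.3
E
python3 - <<'E'
from h import *
st=robot.read_state();R=Rn.from_rotvec(st["orientation"]).as_matrix();print(R)
T,S=cam("top"),cam("scene");t,s=[cv2.imread(f"pics/{n}0.png")[:,:,::-1].copy() for n in("top","scene")]
def show(n,c,img,h0,h1,z,box,**k):
    for q in blobs(img,h0,h1,box=box,**k)[:2]:
        M=cv2.moments(q);print(n,cv2.boundingRect(q),M["m10"]/M["m00"],M["m01"]/M["m00"],*circ(c,q,z))
show("lid top",T,t,100,130,.016,(160,205,230,270));show("lid scn",S,s,100,130,.016,(395,215,455,260))
show("small lid",T,t,100,130,.016,(145,285,205,340))
show("knob top",T,t,20,35,.05,(175,220,210,255));show("knob scn",S,s,20,35,.05,(415,220,440,245))
show("jar top",T,t,100,130,.13,(410,195,485,270));show("jar scn",S,s,100,130,.13,(170,270,245,345))
show("cap top",T,t,170,8,.209,(330,215,370,255));show("cap scn",S,s,170,8,.209,(278,225,312,260))
show("pads",T,t,50,75,.054,(300,212,332,262));show("soap?",T,t,0,180,.028,(240,270,285,305),smin=0,vmin=180)
show("turq",T,t,80,98,.016,(235,205,290,260));show("cheese",T,t,5,20,.03,(370,265,410,300))
E
```

```text
[[-0.0012  0.4509  0.8926]
 [-0.0017  0.8926 -0.4509]
 [-1.     -0.0021 -0.0003]]
lid top (169, 213, 54, 53) 195.2800122577185 239.25296866620698 [0.5071 0.3108] 0.06655053153278909
lid scn (401, 219, 49, 41) 424.81877997100474 238.9298539087766 [0.5082 0.3079] 0.06655403539703324
small lid (155, 291, 43, 43) 175.78554948391013 312.3674559805707 [0.3285 0.3542] 0.05110974662459707
knob top (187, 232, 12, 11) 192.3452380952381 237.27579365079362 [0.5057 0.3083] 0.013236266248749835
knob scn (422, 227, 11, 13) 426.72504708097927 233.35593220338984 [0.5139 0.3027] 0.01819950511962834
jar top (420, 203, 58, 57) 448.23793103448276 231.03103448275863 [ 0.4929 -0.2861] 0.06381035657468594
jar scn (176, 281, 59, 54) 205.61960784313723 307.9294117647059 [ 0.5004 -0.29  ] 0.06386556026271244
cap top (338, 220, 25, 28) 349.82840638803935 234.0659191301393 [ 0.4776 -0.0621] 0.027292455414915918
cap scn (281, 230, 27, 28) 294.02583732057417 242.7377990430622 [ 0.482  -0.0648] 0.033787427673376225
pads (303, 222, 24, 35) 315.08286951144095 239.14192949907235 [0.4939 0.0166] 0.03879728962876616
soap? (246, 276, 33, 23) 261.6276477146042 286.92725752508363 [0.3842 0.1447] 0.03893615560068496
turq (244, 214, 39, 38) 262.96563109710337 232.38331082095152 [0.5203 0.1429] 0.04786509680796024
cheese (370, 265, 40, 35) 389.5 282.0 [ 0.3893 -0.1636] 0.06230140007822306
```

Run:
```python
from h import *
print(inc(robot.read_state(),[.507,.309,.18]))
```

```text
[ 0.168  -0.3992  1.0443]
```

Emit:
{"name": "step_arm", "arguments": {
  "increments": [
    [[0,0,0],[0.17,-0.4,1.0],0],
    [[0,0,0],[0.17,-0.4,1.0],0],
    [[0,0,0],[0.17,-0.4,1.0],0],
    [[0,0,0],[0.17,-0.4,1.0],0],
    [[0,0,0],[0.17,-0.4,1.0],0],
    [[0,0,0],[0.17,-0.4,1.0],0],
    [[0,0,0],[0.17,-0.4,1.0],0],
    [[0,0,0],[0.17,-0.4,1.0],0]
  ]
}}

```text
time_s: 0.77
eef_pos: [0.4964, 0.313, 0.1794]
orientation: [0.367, 1.54, -0.368]
ft_force: [0.3, -0.3, -0.5]
opening: 0.998
```

Emit:
{"name": "step_arm", "arguments": {
  "increments": [
    [[0,0,0],[0,0,0.04],0],
    [[0,0,0],[0,0,0.04],0],
    [[0,0,0],[0,0,0.04],0],
    [[0,0,0],[0,0,0.04],0],
    [[0,0,0],[0,0,0.04],0],
    [[0,0,0],[0,0,0.04],0],
    [[0,0,0],[0,0,0.04],0],
    [[0,0,0],[0,0,0.04],0]
  ]
}}

```text
time_s: 1.43
eef_pos: [0.5057, 0.3108, 0.1805]
orientation: [0.366, 1.54, -0.366]
ft_force: [0.1, 0.1, -0.0]
opening: 1.005
```

Run:
```python
from h import *
st=robot.read_state();img=robot.get_image("wrist");cv2.imwrite("pics/w1.png",img[:,:,::-1])
c=cam("wrist",st);print(st["eef_pos"],Rn.from_rotvec(st["orientation"]).as_matrix())
for q in blobs(img,100,130,amin=800)[:3]: print("blue",cv2.boundingRect(q),*circ(c,q,.016))
for q in blobs(img,20,35,amin=200)[:3]: print("knob",cv2.boundingRect(q),*circ(c,q,.05),*circ(c,q,.037))
```

```text
[0.5057 0.3108 0.1805] [[ 0.0002  0.4497  0.8932]
 [ 0.0001  0.8932 -0.4497]
 [-1.      0.0002  0.0001]]
blue (251, 140, 151, 147) [0.5077 0.3133] 0.06567853505426241
blue (206, 0, 133, 57) [0.3314 0.3573] 0.05016333085916085
knob (38, 298, 50, 71) [0.4894 0.0597] 0.03516356089948072 [0.4919 0.0461] 0.03683890552961631
knob (310, 207, 32, 37) [0.5055 0.3146] 0.013756790424793688 [0.5088 0.3131] 0.014412223616909081
knob (156, 302, 26, 27) [0.5155 0.1607] 0.011968972127415262 [0.5192 0.1519] 0.012539225897748342
```

View pics/w1.png

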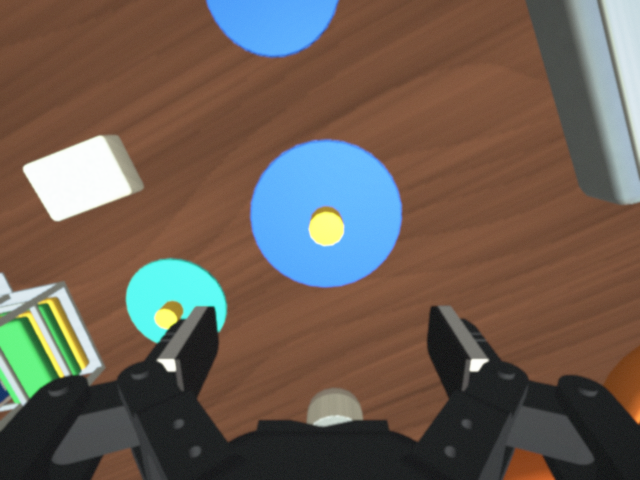

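Wrist view: the lid is centred at (326,214), its knob at (326,228), and nothing lies between the fingers. It sits at about (0.5075, 0.313), which matches the top view. Now descend and grip.

Emit:
{"name": "step_arm", "arguments": {
  "increments": [
    [[0,0,0],[0.13,0.01,0],0],
    [[0,0,0],[0.26,0.01,0],0],
    [[0,0,0],[0.38,0.01,0],0.2],
    [[0,0,0],[0.47,0.01,0],0.3],
    [[0,0,0],[0.53,0.01,0],0.3],
    [[0,0,0],[0.53,0.01,0],0.3],
    [[0,0,0],[0.53,0.01,0],0.5],
    [[0,0,0],[0.53,0.01,0],0.6]
  ],
  "newtons": 40
}}

```text
time_s: 2.15
eef_pos: [0.5087, 0.3134, 0.0227]
orientation: [0.368, 1.538, -0.365]
ft_force: [-0.9, 0.1, 0.9]
opening: 0.429
```

Emit:
{"name": "step_arm", "arguments": {
  "increments": [
    [[0,0,0],[0,0,0],0.8],
    [[0,0,0],[0,0,0],1],
    [[0,0,0],[0,0,0],1],
    [[0,0,0],[0,0,0],1],
    [[0,0,0],[0,0,0],1],
    [[0,0,0],[0,0,0],1],
    [[0,0,0],[0,0,0],1],
    [[0,0,0],[0,0,0],1]
  ]
}}

```text
time_s: 2.82
eef_pos: [0.5095, 0.3137, 0.0236]
orientation: [0.369, 1.536, -0.364]
ft_force: [-0.1, 0.9, 6.2]
opening: 0.314
```

Emit:
{"name": "step_arm", "arguments": {
  "increments": [
    [[0,0,0],[-0.02,0,0],1],
    [[0,0,0],[-0.06,0,0],1],
    [[0,0,0],[-0.15,0,0],1],
    [[0,0,0],[-0.25,0,0],1],
    [[0,0,0],[-0.37,0,0],1],
    [[0,0,0],[-0.5,0,0],1],
    [[0,0,0],[-0.62,0,0],1],
    [[0,0,0],[-0.73,0,0],1]
  ]
}}

```text
time_s: 3.48
eef_pos: [0.5073, 0.3126, 0.2436]
orientation: [0.367, 1.538, -0.366]
ft_force: [0.3, -0.1, -1.2]
opening: 0.314
```

Emit:
{"name": "step_arm", "arguments": {
  "increments": [
    [[0,0,0],[-0.1,0,0],1],
    [[0,0,0],[-0.18,0,0],1],
    [[0,0,0],[-0.21,0,0],1],
    [[0,0,0],[-0.21,0,0],1],
    [[0,0,0],[-0.21,0,0],1],
    [[0,0,0],[-0.21,0,0],1],
    [[0,0,0],[-0.21,0,0],1],
    [[0,0,0],[-0.21,0,0],1]
  ]
}}

```text
time_s: 4.15
eef_pos: [0.5065, 0.3123, 0.301]
orientation: [0.365, 1.543, -0.369]
ft_force: [0.5, 0.5, -1.7]
opening: 0.31
```

Run:
```python
from h import *
st=robot.read_state();img=robot.get_image("wrist");cv2.imwrite("pics/w2.png",img[:,:,::-1])
c=cam("wrist",st);print(st["eef_pos"],Rn.from_rotvec(st["orientation"]).as_matrix(),st["ft_force"],st["opening"])
print(inc(st,[.497,-.284,.30]))
for q in blobs(img,100,130,amin=3000)[:2]: print("blue",cv2.boundingRect(q),*circ(c,q,st["eef_pos"][2]-.0236+.016))
```

```text
[0.5065 0.3123 0.301 ] [[-0.0036  0.4509  0.8926]
 [-0.0017  0.8926 -0.4509]
 [-1.     -0.0032 -0.0025]] [ 0.5015  0.5092 -1.7002] 0.3097615623649926
[ 0.007  -1.7883  0.8678]
blue (179, 151, 287, 207) [0.5047 0.3133] 0.0650030228159733
blue (238, 0, 97, 77) [0.4004 0.351 ] 0.01768261888721129
```

View pics/w2.png

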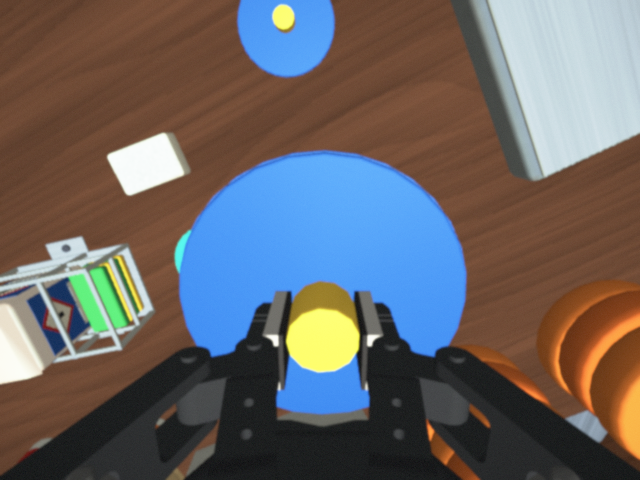

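Lifted level, with the knob between the pads at (323,327), the opening at 28 mm and the force matching the lid's weight. Next I carry it high to a viewpoint beside the jar.

Emit:
{"name": "step_arm", "arguments": {
  "increments": [
    [[0,0,0],[-0.01,-0.04,0.03],1],
    [[0,0,0],[-0.03,-0.11,0.07],1],
    [[0,0,0],[-0.05,-0.2,0.13],1],
    [[0,0,0],[-0.07,-0.3,0.2],1],
    [[0,0,0],[-0.09,-0.4,0.27],1],
    [[0,0,0],[-0.11,-0.5,0.34],1],
    [[0,0,0],[-0.13,-0.6,0.41],1],
    [[0,0,0],[-0.15,-0.7,0.48],1]
  ]
}}

```text
time_s: 4.87
eef_pos: [0.541, 0.0579, 0.3485]
orientation: [0.367, 1.54, -0.367]
ft_force: [1.0, -0.4, -0.7]
opening: 0.31
```

Emit:
{"name": "step_arm", "arguments": {
  "increments": [
    [[0,0,0],[-0.02,-0.1,0.07],1],
    [[0,0,0],[-0.04,-0.2,0.14],1],
    [[0,0,0],[-0.06,-0.3,0.21],1],
    [[0,0,0],[-0.08,-0.4,0.28],1],
    [[0,0,0],[-0.1,-0.5,0.35],1],
    [[0,0,0],[-0.11,-0.6,0.42],1],
    [[0,0,0],[-0.11,-0.7,0.49],1],
    [[0,0,0],[-0.11,-0.8,0.55],1]
  ]
}}

```text
time_s: 5.53
eef_pos: [0.5802, -0.2311, 0.3814]
orientation: [0.367, 1.539, -0.368]
ft_force: [0.1, 0.1, -1.7]
opening: 0.312
```

Emit:
{"name": "step_arm", "arguments": {
  "increments": [
    [[0,0,0],[0,-0.09,0.06],1],
    [[0,0,0],[0,-0.17,0.12],1],
    [[0,0,0],[0,-0.23,0.16],1],
    [[0,0,0],[0,-0.27,0.19],1],
    [[0,0,0],[0,-0.3,0.21],1],
    [[0,0,0],[0,-0.3,0.21],1],
    [[0,0,0],[0,-0.3,0.21],1],
    [[0,0,0],[0,-0.3,0.21],1]
  ]
}}

```text
time_s: 6.2
eef_pos: [0.5958, -0.3362, 0.3814]
orientation: [0.367, 1.54, -0.366]
ft_force: [0.1, 0.4, -0.7]
opening: 0.313
```

Run:
```python
from h import *
st=robot.read_state();img=robot.get_image("wrist");cv2.imwrite("pics/w3.png",img[:,:,::-1])
c=cam("wrist",st);print(st["eef_pos"],Rn.from_rotvec(st["orientation"]).as_matrix(),st["ft_force"],st["opening"])
for q in blobs(img,100,130,amin=400)[:4]: print("blue",cv2.boundingRect(q),*circ(c,q,.13),*circ(c,q,.125))
for q in blobs(img,170,8,amin=400)[:4]: print("red",cv2.boundingRect(q),*circ(c,q,.209))
```

```text
[ 0.5958 -0.3362  0.3814] [[-0.0003  0.4504  0.8928]
 [ 0.0006  0.8928 -0.4504]
 [-1.      0.0004 -0.0005]] [ 0.0975  0.3549 -0.7383] 0.3128695935724332
blue (180, 18, 286, 340) [ 0.6258 -0.3561] 0.19585712969525182 [ 0.627  -0.3568] 0.19834356042261228
blue (275, 355, 96, 59) [ 0.8165 -0.4464] 0.06280358950203452 [ 0.8202 -0.4482] 0.06360088891599414
blue (0, 387, 65, 88) [ 0.6896 -0.8682] 0.07369462750152228 [ 0.6917 -0.8754] 0.07463019000337422
red (0, 262, 184, 167) [ 0.6146 -0.6141] 0.0991423814468107
red (545, 268, 46, 82) [ 0.791  -0.1869] 0.04992593919845613
red (616, 249, 24, 38) [ 0.7718 -0.0967] 0.018858625502248913
```

View pics/w3.png

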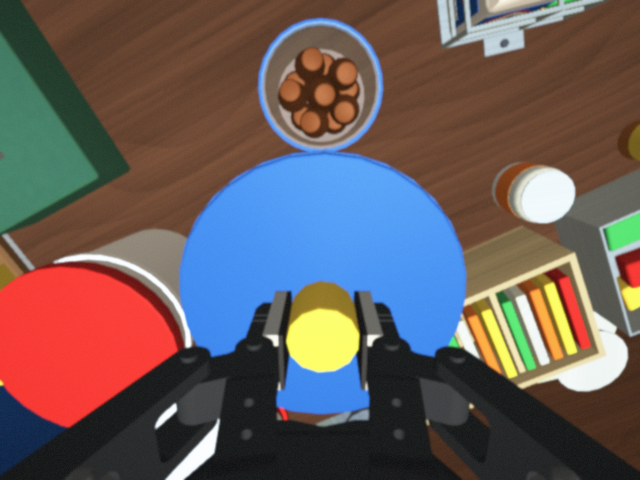

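The jar mouth is at (321,85), fully visible above the lid edge at row 152. I'll fit its rim in rows above 148.

Run:
```python
from h import *
st=robot.read_state();img=cv2.imread("pics/w3.png")[:,:,::-1].copy();c=cam("wrist",st)
for q in blobs(img,100,130,amin=100,box=(240,10,400,148))[:1]:
    for z in(.13,.125,.12): print(z,*circ(c,q,z))
for z in (.13,.12):
    p,_=circ(c,q,z);print(inc(st,[*p,.20]))
```

```text
0.13 [ 0.4956 -0.2876] 0.06257826068596596
0.125 [ 0.4952 -0.2875] 0.06337229337684978
0.12 [ 0.4948 -0.2873] 0.064166326067742
[ 0.6056 -0.0068 -0.3709]
[ 0.6056 -0.007  -0.3738]
```

Emit:
{"name": "step_arm", "arguments": {
  "increments": [
    [[0,0,0],[0.05,0,-0.04],1],
    [[0,0,0],[0.13,0,-0.1],1],
    [[0,0,0],[0.23,0,-0.17],1],
    [[0,0,0],[0.33,0,-0.24],1],
    [[0,0,0],[0.43,0,-0.3],1],
    [[0,0,0],[0.52,0,-0.34],1],
    [[0,0,0],[0.58,0,-0.365],1],
    [[0,0,0],[0.605,0,-0.365],1]
  ]
}}

```text
time_s: 6.92
eef_pos: [0.4949, -0.284, 0.1968]
orientation: [0.368, 1.546, -0.364]
ft_force: [0.1, 0.9, -1.5]
opening: 0.313
```

Emit:
{"name": "step_arm", "arguments": {
  "increments": [
    [[0,0,0],[0.0,0,0],1],
    [[0,0,0],[0.0,0,0],1],
    [[0,0,0],[0,0,0],1],
    [[0,0,0],[0,0,0],1],
    [[0,0,0],[0,0,0],1],
    [[0,0,0],[0,0,0],1],
    [[0,0,0],[0,0,0],1],
    [[0,0,0],[0,0,0],1]
  ]
}}

```text
time_s: 7.58
eef_pos: [0.4985, -0.2878, 0.2001]
orientation: [0.367, 1.539, -0.367]
ft_force: [-0.1, 1.4, -1.1]
opening: 0.312
```

Run:
```python
from h import *
st=robot.read_state();print(st["eef_pos"],st["ft_force"],inc(st,[.497,-.288,.1436]))
i=robot.get_image("scene");cv2.imwrite("pics/s4.png",cv2.resize(i[220:400,120:320,::-1],None,fx=3,fy=3))
```

```text
[ 0.4985 -0.2878  0.2001] [-0.0981  1.4333 -1.1347] [ 0.1882 -0.0028 -0.0044]
```

View pics/s4.png

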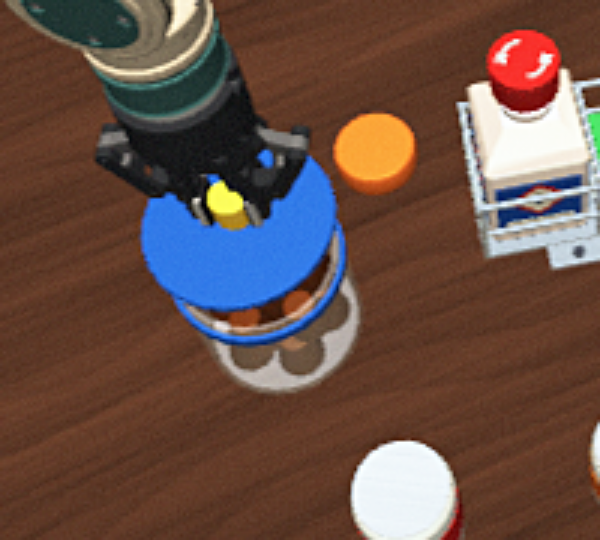

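The lid hangs level over the jar mouth, at (238,235) in the crop with the rim just below it. Lower gently.

Emit:
{"name": "step_arm", "arguments": {
  "increments": [
    [[0,0,0],[0.03,0,-0.004],1],
    [[0,0,0],[0.06,0,-0.004],1],
    [[0,0,0],[0.09,0,-0.004],1],
    [[0,0,0],[0.11,0,-0.004],1],
    [[0,0,0],[0.13,0,-0.004],1],
    [[0,0,0],[0.145,0,-0.004],1],
    [[0,0,0],[0.16,0,-0.004],1],
    [[0,0,0],[0.17,0,-0.004],1]
  ]
}}

```text
time_s: 8.3
eef_pos: [0.4972, -0.287, 0.1482]
orientation: [0.367, 1.54, -0.367]
ft_force: [-0.6, 0.8, -0.8]
opening: 0.313
```

Emit:
{"name": "step_arm", "arguments": {
  "increments": [
    [[0,0,0],[0.003,0,0],1],
    [[0,0,0],[0.005,0,0],1],
    [[0,0,0],[0.007,0,0],1],
    [[0,0,0],[0.009,0,0],1],
    [[0,0,0],[0.011,0,0],1],
    [[0,0,0],[0.012,0,0],1],
    [[0,0,0],[0.013,0,0],1],
    [[0,0,0],[0.013,0,0],1]
  ]
}}

```text
time_s: 8.97
eef_pos: [0.4973, -0.2871, 0.1449]
orientation: [0.367, 1.539, -0.367]
ft_force: [-0.6, -1.0, -1.6]
opening: 0.316
```

Emit:
{"name": "step_arm", "arguments": {
  "increments": [
    [[0,0,0],[0.002,0,0],1],
    [[0,0,0],[0.003,0,0],1],
    [[0,0,0],[0.004,0,0],1],
    [[0,0,0],[0.005,0,0],1],
    [[0,0,0],[0.006,0,0],1],
    [[0,0,0],[0.007,0,0],1],
    [[0,0,0],[0.007,0,0],1],
    [[0,0,0],[0.007,0,0],1]
  ]
}}

```text
time_s: 9.63
eef_pos: [0.4972, -0.2871, 0.1435]
orientation: [0.367, 1.539, -0.367]
ft_force: [-3.3, 1.6, 5.3]
opening: 0.311
```

Contact came at 0.1435, the predicted seat height. Release.

Emit:
{"name": "step_arm", "arguments": {
  "increments": [
    [[0,0,0],[-0.001,0,0],0.65],
    [[0,0,0],[-0.001,0,0],0.6],
    [[0,0,0],[-0.001,0,0],0.5],
    [[0,0,0],[-0.001,0,0],0.4],
    [[0,0,0],[-0.001,0,0],0.2],
    [[0,0,0],[-0.001,0,0],0],
    [[0,0,0],[-0.001,0,0],0],
    [[0,0,0],[-0.001,0,0],0]
  ]
}}

```text
time_s: 10.3
eef_pos: [0.4973, -0.2871, 0.1431]
orientation: [0.367, 1.539, -0.367]
ft_force: [-0.2, 0.2, 0.0]
opening: 0.999
```

Emit:
{"name": "step_arm", "arguments": {
  "increments": [
    [[0,0,0],[-0.03,0,0],0],
    [[0,0,0],[-0.1,0,0],0],
    [[0,0,0],[-0.2,0,0],0],
    [[0,0,0],[-0.32,0,0],0],
    [[0,0,0],[-0.44,0,0],0],
    [[0,0,0],[-0.55,0,0],0],
    [[0,0,0],[-0.55,0,0],0],
    [[0,0,0],[-0.55,0,0],0]
  ]
}}

```text
time_s: 10.97
eef_pos: [0.4988, -0.2882, 0.312]
orientation: [0.364, 1.533, -0.369]
ft_force: [-0.1, -0.3, -0.4]
opening: 1.0
```

Run:
```python
from h import *
st=robot.read_state();c=cam("wrist",st);img=robot.get_image("wrist")
print(st["eef_pos"],st["opening"])
for q in blobs(img,100,130,amin=3000)[:2]: print("flange",cv2.boundingRect(q),*circ(c,q,.136))
for q in blobs(img,20,35,amin=300,box=(250,120,400,330))[:2]: print("knob",cv2.boundingRect(q),*circ(c,q,.17))
i=robot.get_image("scene");a=cv2.resize(i[260:400,140:280,::-1],None,fx=3,fy=3)
cv2.imwrite("pics/s5.png",np.hstack([a,cv2.resize(img[:,:,::-1],(380,420))]))
print(inc(st,[.48,-.063,.30]))
```

```text
[ 0.4988 -0.2882  0.312 ] 1.0003218828021532
flange (250, 133, 147, 144) [ 0.4964 -0.2863] 0.06569715130519252
knob (308, 199, 31, 35) [ 0.4944 -0.2855] 0.013593196301567799
[ 0.0366  0.6417 -0.3946]
```

View pics/s5.png

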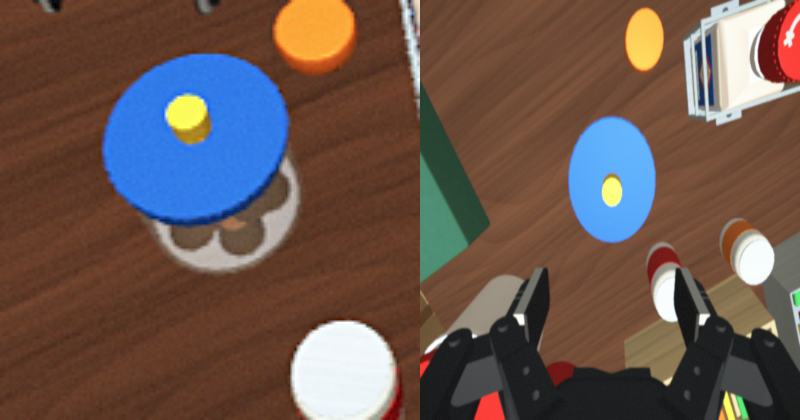

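Lid seated level: the flange is flush on the rim, centred at (0.496,-0.286), and the jar axis is at (0.4955,-0.2875). Now on to the cap.

Emit:
{"name": "step_arm", "arguments": {
  "increments": [
    [[0,0,0],[0,0.04,-0.02],0],
    [[0,0,0],[0,0.12,-0.07],0],
    [[0,0,0],[0,0.23,-0.14],0],
    [[0,0,0],[0,0.34,-0.21],0],
    [[0,0,0],[0,0.45,-0.28],0],
    [[0,0,0],[0,0.55,-0.34],0],
    [[0,0,0],[0,0.61,-0.38],0],
    [[0,0,0],[0,0.64,-0.4],0]
  ]
}}

```text
time_s: 11.73
eef_pos: [0.4746, -0.058, 0.3065]
orientation: [0.365, 1.544, -0.364]
ft_force: [-0.2, 0.1, 0.7]
opening: 1.0
```

Emit:
{"name": "step_arm", "arguments": {
  "increments": [
    [[0,0,0],[0,0,0],0],
    [[0,0,0],[0,0,0],0],
    [[0,0,0],[0,0,0],0],
    [[0,0,0],[0,0,0],0],
    [[0,0,0],[0,0,0],0],
    [[0,0,0],[0,0,0],0],
    [[0,0,0],[0,0,0],0],
    [[0,0,0],[0,0,0],0]
  ]
}}

```text
time_s: 12.4
eef_pos: [0.4768, -0.0621, 0.3081]
orientation: [0.367, 1.539, -0.367]
ft_force: [0.3, -0.4, -0.0]
opening: 0.999
```

Run:
```python
from h import *
st=robot.read_state();c=cam("wrist",st);img=robot.get_image("wrist");cv2.imwrite("pics/w6.png",img[:,:,::-1])
print(st["eef_pos"],st["joints"])
for q in blobs(img,170,8,amin=800,box=(230,100,420,330))[:2]:
    print("cap",cv2.boundingRect(q))
    for z in (.209,.192): print(z,*circ(c,q,z))
```

```text
[ 0.4768 -0.0621  0.3081] [-0.2639 -0.0141 -0.1999  1.3851 -0.      0.2047]
cap (288, 196, 75, 81)
0.209 [ 0.4768 -0.0598] 0.027887223534365044
0.192 [ 0.4817 -0.0622] 0.02985058322779822
```

View pics/w6.png

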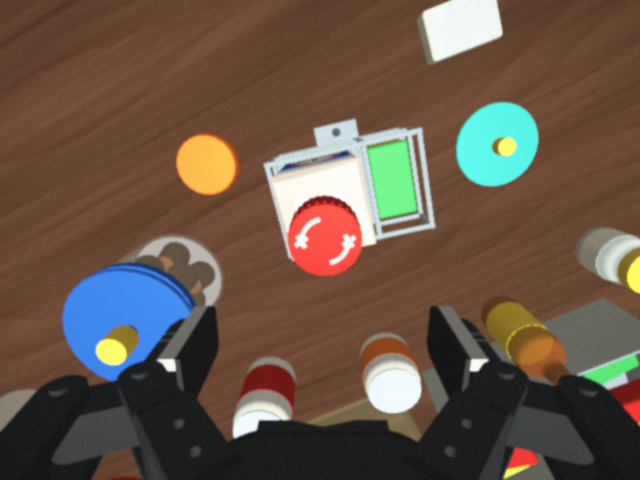

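The cap's top disc is at about (325,239) and its darker ribbed side shows above it. The lid sits correctly at lower left. I'll fit only the bright top disc.

Run:
```python
from h import *
st=robot.read_state();img=cv2.imread("pics/w6.png")[:,:,::-1].copy();c=cam("wrist",st)
for v in (170,190,210):
  for q in blobs(img,170,8,vmin=v,amin=800,box=(230,100,420,330))[:1]:
    p,r=circ(c,q,.209);print(v,cv2.boundingRect(q),p,r,inc(st,[*p,.177]))
print(plane(c,(325,239.5),.209))
```

```text
170 (288, 201, 74, 75) [ 0.4775 -0.0602] 0.026881354838194645 [ 0.4371  0.0063 -0.0005]
190 (288, 202, 74, 74) [ 0.4777 -0.0603] 0.026656317670106983 [0.4371 0.0063 0.0001]
210 (288, 204, 74, 72) [ 0.4779 -0.0604] 0.026285149068375646 [0.4371 0.0062 0.0011]
[ 0.4775 -0.06    0.209 ]
```

Emit:
{"name": "step_arm", "arguments": {
  "increments": [
    [[0,0,0],[0.05,0.005,0],0],
    [[0,0,0],[0.14,0.005,0],0],
    [[0,0,0],[0.24,0.005,0],0],
    [[0,0,0],[0.33,0.005,0],0],
    [[0,0,0],[0.4,0.005,0],0],
    [[0,0,0],[0.437,0.005,0],0],
    [[0,0,0],[0.437,0.005,0],0],
    [[0,0,0],[0.437,0.005,0],0]
  ],
  "newtons": 80
}}

```text
time_s: 13.12
eef_pos: [0.4775, -0.0603, 0.1772]
orientation: [0.367, 1.54, -0.367]
ft_force: [0.3, 0.4, 0.7]
opening: 1.001
```

Emit:
{"name": "step_arm", "arguments": {
  "increments": [
    [[0,0,0],[0,0,0],0.2],
    [[0,0,0],[0,0,0],0.3],
    [[0,0,0],[0,0,0],0.35],
    [[0,0,0],[0,0,0],0.4],
    [[0,0,0],[0,0,0],0.5],
    [[0,0,0],[0,0,0],0.7],
    [[0,0,0],[0,0,0],1],
    [[0,0,0],[0,0,0],1]
  ]
}}

```text
time_s: 13.78
eef_pos: [0.4784, -0.0608, 0.1778]
orientation: [0.366, 1.537, -0.367]
ft_force: [0.1, -1.3, 4.7]
opening: 0.595
```

Gripped, with 50.6 mm read between the pads. Push down.

Emit:
{"name": "step_arm", "arguments": {
  "increments": [
    [[0,0,0],[0.003,0,0],1],
    [[0,0,0],[0.007,0,0],1],
    [[0,0,0],[0.011,0,0],1],
    [[0,0,0],[0.015,0,0],1],
    [[0,0,0],[0.019,0,0],1],
    [[0,0,0],[0.023,0,0],1],
    [[0,0,0],[0.023,0,0],1],
    [[0,0,0],[0.023,0,0],1]
  ]
}}

```text
time_s: 14.45
eef_pos: [0.4784, -0.061, 0.1716]
orientation: [0.366, 1.537, -0.368]
ft_force: [-0.9, -2.8, 10.1]
opening: 0.594
```

10.1 N and 6.2 mm down, which agrees with the spring law. Now twist anticlockwise (tool x points down, so negative).

Emit:
{"name": "step_arm", "arguments": {
  "increments": [
    [[-0.06,0,0],[0,0,0],1],
    [[-0.16,0,0],[0,0,0],1],
    [[-0.26,0,0],[0,0,0],1],
    [[-0.36,0,0],[0,0,0],1],
    [[-0.46,0,0],[0,0,0],1],
    [[-0.56,0,0],[0,0,0],1],
    [[-0.66,0,0],[0,0,0],1],
    [[-0.76,0,0],[0,0,0],1]
  ]
}}

```text
time_s: 15.12
eef_pos: [0.4791, -0.06, 0.1719]
orientation: [-0.104, 1.564, 0.105]
ft_force: [-0.2, 0.2, 10.5]
opening: 0.592
```

Run:
```python
from h import *
st=robot.read_state();R=Rn.from_rotvec(st["orientation"]).as_matrix();print(R,np.degrees(np.arctan2(R[1,1],R[0,1]))-63.2,st["eef_pos"],st["ft_force"],st["ft_torque"],st["joints"])
```

```text
[[ 0.0039 -0.1327  0.9911]
 [ 0.0009  0.9912  0.1327]
 [-1.      0.0003  0.004 ]] 34.426547308982805 [ 0.4791 -0.06    0.1719] [-0.2287  0.1983 10.4542] [ 0.1711  0.0337 -0.0148] [-0.2596  0.0634 -0.4121  1.0917  0.0018 -0.3927]
```

Emit:
{"name": "step_arm", "arguments": {
  "increments": [
    [[-0.1,0,0],[0,0,0],1],
    [[-0.2,0,0],[0,0,0],1],
    [[-0.3,0,0],[0,0,0],1],
    [[-0.4,0,0],[0,0,0],1],
    [[-0.5,0,0],[0,0,0],1],
    [[-0.6,0,0],[0,0,0],1],
    [[-0.68,0,0],[0,0,0],1],
    [[-0.7,0,0],[0,0,0],1]
  ]
}}

```text
time_s: 15.78
eef_pos: [0.4791, -0.0599, 0.1719]
orientation: [-0.533, 1.5, 0.533]
ft_force: [0.1, 0.2, 10.3]
opening: 0.595
```

Run:
```python
from h import *
st=robot.read_state();R=Rn.from_rotvec(st["orientation"]).as_matrix();print(R,np.degrees(np.arctan2(R[1,1],R[0,1]))-63.2,st["eef_pos"],st["ft_force"],st["ft_torque"],st["joints"])
i=robot.get_image("wrist");cv2.imwrite("pics/w7.png",i[:,:,::-1])
```

```text
[[ 0.0039 -0.6299  0.7766]
 [ 0.0009  0.7766  0.6299]
 [-1.     -0.0018  0.0036]] 65.84632459935456 [ 0.4791 -0.0599  0.1719] [ 0.0618  0.2175 10.2583] [ 0.0978  0.1042 -0.0884] [-0.2596  0.0634 -0.4121  1.0918  0.0019 -0.9411]
```

View pics/w7.png

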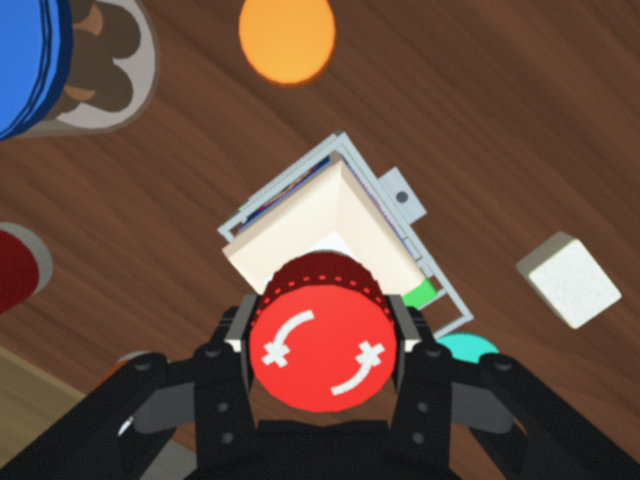

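The cap turned with the gripper: its arrows keep the same image orientation as before, heads at (275,353) and (370,352), while the bottle stays square in the rack at (330,200). Now lift straight up.

Emit:
{"name": "step_arm", "arguments": {
  "increments": [
    [[0,0,0],[-0.01,0,0],1],
    [[0,0,0],[-0.022,0,0],1],
    [[0,0,0],[-0.035,0,0],1],
    [[0,0,0],[-0.05,0,0],1],
    [[0,0,0],[-0.065,0,0],1],
    [[0,0,0],[-0.08,0,0],1],
    [[0,0,0],[-0.095,0,0],1],
    [[0,0,0],[-0.11,0,0],1]
  ]
}}

```text
time_s: 16.5
eef_pos: [0.4768, -0.0601, 0.2029]
orientation: [-0.531, 1.506, 0.532]
ft_force: [-0.6, -0.3, -0.5]
opening: 0.596
```

Emit:
{"name": "step_arm", "arguments": {
  "increments": [
    [[0,0,0],[-0.02,0,0],1],
    [[0,0,0],[-0.06,0,0],1],
    [[0,0,0],[-0.11,0,0],1],
    [[0,0,0],[-0.16,0,0],1],
    [[0,0,0],[-0.21,0,0],1],
    [[0,0,0],[-0.24,0,0],1],
    [[0,0,0],[-0.248,0,0],1],
    [[0,0,0],[-0.248,0,0],1]
  ]
}}

```text
time_s: 17.17
eef_pos: [0.4779, -0.0604, 0.2783]
orientation: [-0.532, 1.503, 0.531]
ft_force: [-0.8, -0.2, -1.0]
opening: 0.593
```

Run:
```python
from h import *
st=robot.read_state();R=Rn.from_rotvec(st["orientation"]).as_matrix();print(R[:,0],st["eef_pos"],st["ft_force"],st["opening"])
w=robot.get_image("wrist");s=robot.get_image("scene");t=robot.get_image("top")
cv2.imwrite("pics/f8.png",np.hstack([cv2.resize(w,(373,280)),cv2.resize(s[200:340,170:370],(400,280))])[:,:,::-1]);cv2.imwrite("pics/top8.png",t[:,:,::-1])
T,S,W=cam("top"),cam("scene"),cam("wrist",st)
for q in blobs(s,170,8,vmin=150,amin=100,box=(260,190,330,270))[:1]: print("cap scene",cv2.boundingRect(q),*circ(S,q,.310))
hsv=cv2.cvtColor(w,cv2.COLOR_RGB2HSV);
# bystanders before / after, top view
o=cv2.imread("pics/top0.png")[:,:,::-1].copy()
for n,b,h in(("tin_o",(335,120,378,170),(0,180)),("sauce",(272,112,302,160),(0,25)),("spice",(212,138,246,176),(20,35)),("small",(145,285,205,340),(100,130)),("turq",(235,205,290,260),(80,98)),("cheese",(374,266,410,300),(8,20)),("pads",(300,212,332,262),(50,75))):
    r=[]
    for im in(o,t):
        q=blobs(im,*h,box=b); r.append(np.round(cv2.minEnclosingCircle(q[0])[0],1) if q else None)
    print(n,r)
```

```text
[ 0.0015 -0.0004 -1.    ] [ 0.4779 -0.0604  0.2783] [-0.7624 -0.1769 -0.9671] 0.5933010892633583
cap scene (292, 203, 14, 22) [ 0.4786 -0.0606] 0.02376147153275264
tin_o [array([356. , 144.5]), None]
sauce [array([286.5, 140.5]), array([286.5, 140.5])]
spice [array([226.1, 151.8]), array([226.1, 151.8])]
small [array([175.9, 312.6]), array([175.9, 312.6])]
turq [array([263. , 232.5]), array([263. , 232.5])]
cheese [array([391.5, 282.5]), array([401.5, 282.5])]
pads [array([315., 239.]), None]
```

View pics/f8.png

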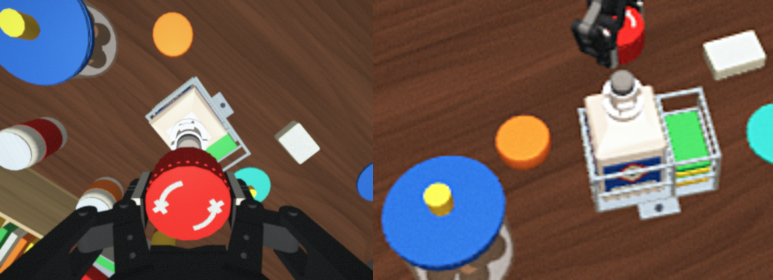

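Run:
```python
from h import *
S=cam("scene");print("seal",plane(S,(170+(622-373)/2,200+77/2),.208))
s=robot.get_image("scene");o=cv2.imread("pics/scene0.png")[:,:,::-1].copy()
for n,b,h in(("cheese",(225,252,262,290),(8,20)),("pads",(310,250,345,295),(50,75)),("tin",(312,345,355,395),(5,20))):
    print(n,[np.round(cv2.minEnclosingCircle(blobs(im,*h,box=b)[0])[0],1) for im in(o,s)])
st=robot.read_state();print(st["eef_pos"],st["qvel"],st["time_s"])
```

```text
seal [ 0.4715 -0.0603  0.208 ]
cheese [array([243. , 270.5]), array([243. , 270.5])]
pads [array([326.5, 267.5]), array([326.5, 267.5])]
tin [array([333. , 369.5]), array([333. , 369.5])]
[ 0.4767 -0.0601  0.2764] [-0.0022  0.0019 -0.0006  0.0019  0.0001  0.0011] 17.3667
```

The seal reading from a hand-picked scene pixel sits 5 mm off in x. I'll check it once more with two views.

Run:
```python
from h import *
st=robot.read_state();print(st["eef_pos"],st["time_s"])
w=robot.get_image("wrist");s=robot.get_image("scene");cv2.imwrite("pics/w9.png",w[:,:,::-1]);cv2.imwrite("pics/s9.png",s[:,:,::-1])
np.save("st9.npy",st,allow_pickle=True)
a=cv2.resize(w[190:310,265:385],(396,396),interpolation=cv2.INTER_CUBIC);b=cv2.resize(s[200:260,264:324],(396,396),interpolation=cv2.INTER_CUBIC)
cv2.imwrite("pics/f9.png",np.hstack([a,b])[:,:,::-1])
```

```text
[ 0.4767 -0.0601  0.2764] 17.3667
```

View pics/f9.png

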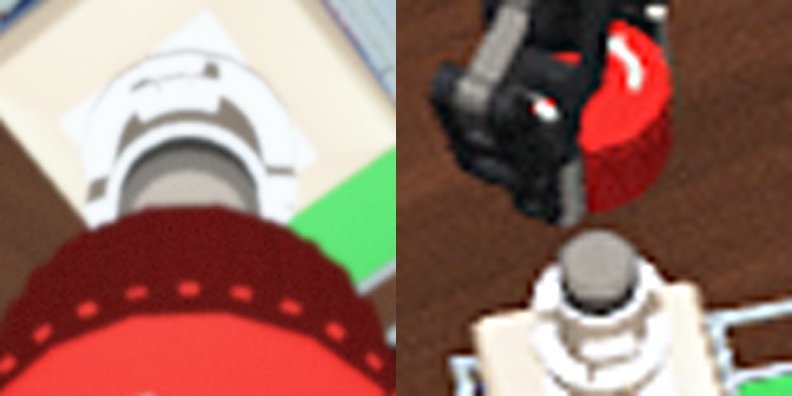

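Run:
```python
from h import *
st=np.load("st9.npy",allow_pickle=True).item();W=cam("wrist",st);S=cam("scene")
R=Rn.from_rotvec(st["orientation"]).as_matrix();z=R[:,2]
e=plane(W,(323.2,203.6),.166);print("bead centre",e+z*.0235)
print("seal scene",plane(S,(294.8,239.1),.21),plane(S,(294.8,239.1),.205))
# check scene bias: cap in original scene picture, centre of bright top disc
o=cv2.imread("pics/scene0.png")[:,:,::-1].copy()
for v in(170,200):
  q=blobs(o,170,8,vmin=v,box=(278,225,312,260))[0];print(cv2.boundingRect(q),*circ(S,q,.209))
w=cv2.imread("pics/w9.png")[:,:,::-1].copy()
q=blobs(w,170,8,vmin=190,amin=800,box=(230,200,420,420))[0];zt=st["eef_pos"][2]-.1719+.169+.034
print("cap now",zt,*circ(W,q,zt))
```

```text
bead centre [ 0.4763 -0.0596  0.166 ]
seal scene [ 0.4745 -0.0608  0.21  ] [ 0.4714 -0.0596  0.205 ]
(282, 230, 25, 20) [ 0.4738 -0.0624] 0.02634364691093908
(283, 230, 24, 20) [ 0.4739 -0.0622] 0.026055348820194935
cap now 0.30745334305695804 [ 0.4772 -0.0603] 0.02639581517730039
```

Two views agree: bead axis (0.4763,-0.0596), cap (0.4772,-0.0603). The scene camera has a -4 mm x bias, which explains the odd reading. I'll raise 2.5 mm to reach 8 cm, then hand in.

Emit:
{"name": "step_arm", "arguments": {
  "increments": [
    [[0,0,0],[-0.003,0,0],1],
    [[0,0,0],[-0.006,0,0],1],
    [[0,0,0],[-0.008,0,0],1],
    [[0,0,0],[-0.008,0,0],1],
    [[0,0,0],[-0.008,0,0],1],
    [[0,0,0],[-0.008,0,0],1],
    [[0,0,0],[-0.008,0,0],1],
    [[0,0,0],[-0.008,0,0],1]
  ]
}}

```text
time_s: 18.13
eef_pos: [0.4774, -0.0603, 0.2799]
orientation: [-0.531, 1.505, 0.531]
ft_force: [0.7, -0.7, -1.0]
opening: 0.595
```

Run:
```python
from h import *
st=robot.read_state();print(st["eef_pos"],st["qvel"],st["ft_force"],st["opening"]);print(robot.close_job())
```

```text
[ 0.4774 -0.0603  0.2799] [-0.0012 -0.0002 -0.0011  0.0001  0.0004  0.0004] [ 0.7472 -0.74   -1.0249] 0.5947065492799294
the job is handed in; nothing more can be done
None
```

I set the large blue lid on the jar and let go of it. I then pushed the red cap down 6 mm (10 N), turned it about 66° anticlockwise and lifted it straight off. The job was handed in at 18.1 s with the cap held still.

**Last checks**
- **Lid:** it is level on the rim, within about 2 mm of the jar's axis.
- **Cap:** it is upright, with its underside about 8 cm above the mouth and about 1 mm off the bottle's axis.
- **Bottle:** it still stands in its rack.
- **Bystanders:** the cheese, pads, orange tin, sauce, spice jar and both other lids I re-measured showed no shift. I did not re-measure the red tin, the soap or the brown lid.

**Checks that disagreed**
- **Mouth position:** a hand-picked scene-camera pixel put the mouth about 5 mm off in x. That camera reads about 4 mm low in x at that height, and the wrist camera agreed with the cap.
- **Cheese, orange tin and pads:** the final top view missed the tin and pads and read the cheese 10 pixels off, most likely because the arm was in the way. The scene camera showed all three where they were.

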